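# Pack the sample bottles into the transport canister

### The job

Pack the samples: unscrew the blue screw cap of the metal canister until it comes free, swing it fully aside on its arm, and put every blue-capped white sample bottle from the compartmented bin into the canister, none sticking out of it. Then swing the cap back over the canister and screw it fully home. Leave the amber bottles in the bin, and do not knock over the other glassware.

Things in the scene. Friction and masses are not known exactly. Their poses are not given: they have to be found in the camera images.
- canister: fixed aluminium canister, open at the top under its cap: outer radius 75 mm, inner radius 68 mm, rim 110 mm high, inner floor 6 mm above the table. Origin at the centre of its underside, z up. The cap is captive on a blue arm that turns about an upright post (135 mm high, 12 mm radius) standing at x = +105 mm of this frame; the cap parks towards its +y side
- swing_pivot (a point): point on the upright axis of the swing arm, at the arm's height (142 mm); the arm is 105 mm long from this axis to the axis of the cap, 10 mm thick, its top 147 mm above the table
- swing_arm (a joint): swing of the arm with the cap about the post, rad: 0 (a stop) when the cap stands centred over the canister, growing clockwise as seen from above, up to 2.1 when fully aside. It stays where left. The cap's plug locks it near 0 until the cap is unscrewed about 2 rad, and the cap must be as far unscrewed to swing back in
- cap (a joint): turn of the screw cap, rad: 0 when screwed fully home (a stop), growing as it is unscrewed, anticlockwise as seen from above, up to 2.8 (a stop) when free. It climbs 4 mm per rad. Turning it needs about 0.15 N m. The white mark on the disc and on the knob points straight away from the arm when the cap is home
- cap_grip (a point): point on the axis of the cap at mid-height of its ribbed blue knob (round, 52 mm across, 34 mm high): the place to grip it from above. 174 mm above the table when screwed home, 15 mm below the knob's top; the knob's underside is 8 mm above the arm when screwed home. Below the arm the cap is a blue disc of 81 mm radius
- bin: grey bin 137 x 199 mm, walls 40 mm high and 4 mm thick, floor 4 mm thick, divided into 2 (along x) by 3 (along y) compartments about 62 mm square, each holding one bottle upright or none; origin at the centre of its underside, heavy, fixed
- blue1: square sample bottle, body 36 x 36 x 54 mm, with a round screw cap in blue on a white body, 26 mm across, reaching from 56 to 84 mm above the underside; 70 g; origin at the centre of the underside, z along the bottle towards its cap. To be packed. Two to four of blue1 to blue4 are present
- blue2: square sample bottle, body 36 x 36 x 54 mm, with a round screw cap in blue on a white body, 26 mm across, reaching from 56 to 84 mm above the underside; 70 g; origin at the centre of the underside, z along the bottle towards its cap. To be packed. Two to four of blue1 to blue4 are present
- blue3: square sample bottle, body 36 x 36 x 54 mm, with a round screw cap in blue on a white body, 26 mm across, reaching from 56 to 84 mm above the underside; 70 g; origin at the centre of the underside, z along the bottle towards its cap. To be packed. Two to four of blue1 to blue4 are present
- blue4: square sample bottle, body 36 x 36 x 54 mm, with a round screw cap in blue on a white body, 26 mm across, reaching from 56 to 84 mm above the underside; 70 g; origin at the centre of the underside, z along the bottle towards its cap. To be packed. Two to four of blue1 to blue4 are present
- blue1_top (a point): centre of the top of blue1's cap, 84 mm above its underside
- blue2_top (a point): centre of the top of blue2's cap, 84 mm above its underside
- blue3_top (a point): centre of the top of blue3's cap, 84 mm above its underside
- blue4_top (a point): centre of the top of blue4's cap, 84 mm above its underside
- amber1: square sample bottle, body 36 x 36 x 54 mm, with a round screw cap in white on an amber body, 26 mm across, reaching from 56 to 84 mm above the underside; 70 g; origin at the centre of the underside, z along the bottle towards its cap. To be left in the bin
- amber2: square sample bottle, body 36 x 36 x 54 mm, with a round screw cap in white on an amber body, 26 mm across, reaching from 56 to 84 mm above the underside; 70 g; origin at the centre of the underside, z along the bottle towards its cap. To be left in the bin
- flask: bystander: glass measuring flask, 84 mm across and 180 mm tall, origin at the centre of its underside
- jug: bystander: clear jug, 100 mm across and 120 mm tall, origin at the centre of its underside
- reagent: bystander: round glass bottle with a blue cap, 76 mm across and 130 mm tall, origin at the centre of its underside
Mind the look-alikes: they are no part of the job. What is shaped like the canister but red is not meant.

How it is judged:
By the outcome, as a careful person would: the job done as asked, in the order asked, and still so for the second after the job is handed in, with the robot touching nothing.
Of blue1, blue2, blue3, blue4 only 2 to 4 are there at a start; the rules pass over those that are not, and their reading is None.
At some moment in a run one of blue1, blue2, blue3, blue4 may be knocked a few centimetres aside while the robot is not near it.
Once in a run the grip may slacken for a moment while it holds something.
It also fails if it takes over 210 s, if anything falls off the work surface, if the arm or the gripper's body presses on something with over 40 N, if the wrist force passes 120 N, or if a joint passes its speed limit or range.

### The arm

A 6-joint arm with a two-finger parallel gripper is mounted at the origin on the work surface. World frame = base frame: x ahead of the robot, y to its left, z up, the work surface at z = 0. Lengths are in m, angles in rad, forces in N, time in s.
With the tool pointing down it reaches from about 0.35 to 0.925 m from the base axis. Payload 6.4 kg.
Tool frame: the origin (TCP) lies midway between the tips of the shut fingers; the grasp point (between the pads) lies behind it (r.pinch_z is the z of the grasp point in the tool frame, in m); z points along the fingers, y is the line along which they close (so a half turn about z gives the same grasp; the last joint's range is limited). The gripper opens to 85 mm and grips with 20 to 120 N. Pads are 22 mm wide; open, the fingers measure 114 mm over their backs; the gripper's body (76 mm by 85 mm) begins 54 mm behind the grasp point. The pads swing forward as they close: fully open they stand 13 mm farther back than shut.
Start: joints at [1.113, 0.245, 1.558, -0, 1.339, -0.174], TCP at [0.182, 0.624, 0.231] pointing down, gripper open.
Joint ranges: [-3.13, 3.13], [-1.02, 2.26], [0.13, 2.54], [-0.95, 4.09], [0.21, 2.88], [-2.74, 2.74]. Speed limits (rad/s): [2.57, 2.57, 3.14, 3.14, 3.14, 3.14].

### API

Orientations are given as a rotation vector (axis times angle).
In Python, from cell import r gives the robot as it stands.
- The arm moves only by the shell command python3 -m inch 'ROWS' [OPENING] [FORCE]. ROWS is text: rows parted by semicolons, each of 4 numbers parted by spaces: the shift along the world's x, y, z as a fraction of full scale, then the turn about the world's z as a fraction of full scale. A call has 1 to 8 rows; each row shifts and turns the commanded pose from where the row before left it; what a row does not reach is not made up. Full scale, the value 1, is 0.3 m for a shift and 360 degrees for a turn. A row lasts 1/10 s, in which the tool goes at most 50 mm and 8.59 degrees, less where a joint would pass 70% of its speed; a pose out of reach is approached as far as the arm can. A call with a number of a shift or a turn outside -1 to 1 is refused whole. A call with a gripper value outside its range is refused whole. OPENING is the opening, from 0 (shut) to 1 (fully open), set as the call begins (- or left out, the last holds). The fingers move at their own pace and stop on an object; FORCE is the grip in N (left out, the last holds). Time passes only in rows, so rows that do not move let the fingers close. It gives the time, the measured TCP pose, the force, the opening and the grip force at its end, in the units of the state.
- r.get_state(): the state, without advancing time (a new reading comes with each control period).
- r.capture(name): name is "scene" or "top"; returns a dict with "img" (480x640x3 uint8, blue, green, red), "depth" (480x640 float32, m along the optical axis (not along the pixel's ray), 0 where there is no reading), "K" (3x3 intrinsics, pixels), "k1" (the pictures are not rectified: a ray, as slopes to the right and down, at radius r is drawn at 1 + k1 r^2 times it, then the intrinsics apply), "rvec" (rotation vector, rad) and "tvec" (3), from world to camera coordinates, as OpenCV has them. Camera axes: x right, y down, z forward; pixel columns grow to the right and rows downward; lengths in m; the calibration is good to about 2 mm. A picture is of the moment at which its call begins.
- r.close_job(): hands the job in; it is judged then, once.
The state is a dict: "t": time; "joint_pos": joint angles; "dq": joint speeds; "effort": joint torques, N m; "tool_pos": TCP position; "eef_rot": TCP orientation; "ft_force": force on the tool from outside, world axes, zero at the start; "ft_torque": the same for the moment, N m; "gripper_width": finger opening in m; "grip_force": force on a finger pad.
Only numpy, scipy, OpenCV 4.12 (cv2) and the standard library are available. Lean on these libraries where they do the work, as an engineer would, in place of code of your own. Each camera call takes 0.05 s, during which the arm holds its last target. There are 200 camera calls.

## Working session

There is one attempt and no reset: what is moved stays moved. The work goes in short steps, Python scripts to look and compute and a shell command to move; the robot and the scene stay as the last step left them, time stands still between calls to the robot, and variables do not carry over. Pictures are saved under pics/ and viewed, at most 14 in all, crops included, and the job is handed in when it is done.

```bash
ls; mkdir -p pics; cat > h.py <<'E'
import numpy as np, cv2
from cell import r
def cap(n):
    c=r.capture(n); c['R']=cv2.Rodrigues(np.array(c['rvec'],float))[0]; c['t']=np.array(c['tvec'],float).ravel(); return c
def D(c): return np.array([c['k1'],0,0,0],float)
def ray(c,uv):
    p=cv2.undistortPoints(np.array(uv,float).reshape(-1,1,2),np.array(c['K'],float),D(c)).reshape(-1,2)
    return np.c_[p,np.ones(len(p))]
def plane(c,uv,z):
    d=ray(c,uv)@c['R']; o=-c['R'].T@c['t']
    return o+d*((z-o[2])/d[:,2])[:,None]
def cloud(c):
    h,w=c['depth'].shape; v,u=np.mgrid[:h,:w]
    d=ray(c,np.c_[u.ravel(),v.ravel()])*c['depth'].reshape(-1,1)
    return ((d-c['t'])@c['R']).reshape(h,w,3)
def proj(c,P): return cv2.projectPoints(np.array(P,float).reshape(-1,1,3),np.array(c['rvec'],float),c['t'],np.array(c['K'],float),D(c))[0].reshape(-1,2)
E
python3 - <<'E'
from h import *
for n in('scene','top'):
    c=cap(n); cv2.imwrite(f'pics/{n}0.png',c['img']); print(n,-c['R'].T@c['t'],c['K'],c['k1'],c['R'])
print(r.get_state(), r.pinch_z)
E
```

```text
pics
scene [ 0.90385001 -0.7643318   1.26968242] [[552.09826003   0.         320.39975016]
 [  0.         552.09826003 240.83980449]
 [  0.           0.           1.        ]] -0.1322897033918417 [[ 0.86920683  0.49417361  0.01649009]
 [ 0.39470014 -0.67338252 -0.62511422]
 [-0.29781082  0.54986219 -0.78035908]]
top [0.26703081 0.04804218 1.34571522] [[462.28183216   0.         321.2547946 ]
 [  0.         462.28183216 233.8682451 ]
 [  0.           0.           1.        ]] -0.04490674911402002 [[ 0.02703735 -0.99953446  0.0141364 ]
 [-0.98482763 -0.02905919 -0.17108506]
 [ 0.1714162  -0.00929623 -0.98515484]]
{'t': 0.1, 'joint_pos': array([ 1.11289736e+00,  2.45727306e-01,  1.55893626e+00, -9.18029177e-06,
        1.33873618e+00, -1.74100680e-01]), 'dq': array([ 0.00050574, -0.00120663, -0.00557962, -0.00045644, -0.00108271,
        0.00094461]), 'effort': array([ 1.33169588e-04, -4.30673075e+01, -3.27128255e+01, -1.47562341e-04,
        2.79157648e-03, -1.32761249e-05]), 'tool_pos': array([0.18176232, 0.62351871, 0.23027763]), 'eef_rot': array([-4.44213113e-01, -3.10946891e+00,  2.70191154e-03]), 'ft_force': array([ 0.24541386, -0.10911321,  0.24605864]), 'ft_torque': array([ 0.01768385, -0.03203168, -0.0016363 ]), 'grip_force': 0.0, 'gripper_width': 0.08540763598805133} -0.0187
```

View pics/scene0.png

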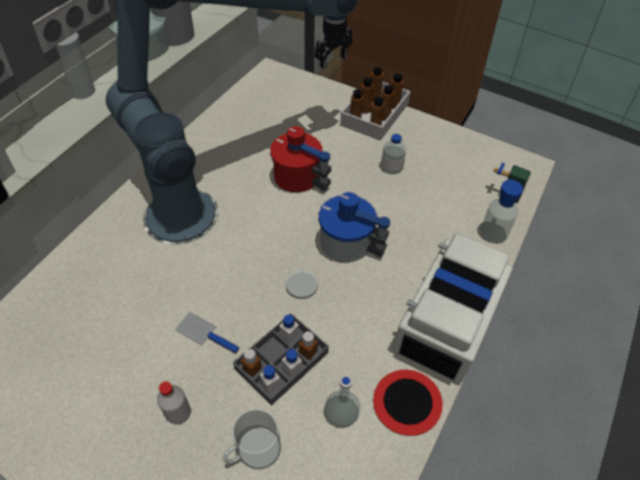

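View pics/top0.png

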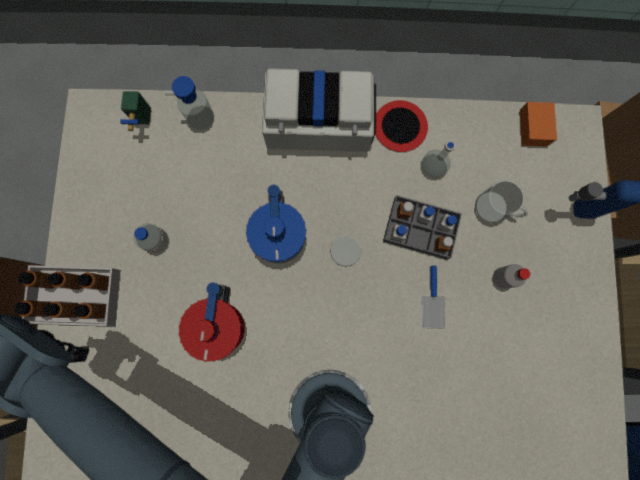

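The top view shows the blue-capped canister at (276,232), with its arm running up to a post at (275,190). The red canister at (211,330) is the decoy. The grey 2x3 bin is at (422,228), with blue caps at (428,213), (450,221) and (400,232), and white-capped ambers at (406,208) and (445,243). The white box of brown bottles at (65,295) doesn't match the description. I'll measure next and confirm with an enlarged crop.

```bash
cat > meas.py <<'E'
from h import *
def blobs(c,z=None):
    hsv=cv2.cvtColor(c['img'],cv2.COLOR_BGR2HSV)
    m=cv2.inRange(hsv,(105,120,50),(125,255,255)); X=cloud(c)
    n,l,s,ce=cv2.connectedComponentsWithStats(m)
    for i in range(1,n):
        if s[i,4]<25: continue
        P=X[l==i]; P=P[np.isfinite(P).all(1)&(P[:,2]>-.1)&(P[:,2]<.6)]
        if len(P)==0: continue
        zt=np.percentile(P[:,2],95)
        print('px',ce[i].round(1),'A',s[i,4],'bb',s[i,:4],'med',np.median(P,0).round(4),'ztop',zt.round(4))
if __name__=='__main__':
    for n in('top','scene'):
        c=cap(n); print(n); blobs(c)
        if n=='top':
            a=cv2.resize(c['img'][160:280,225:345],(600,600),interpolation=cv2.INTER_CUBIC)
            X=cloud(c)
            # knob: points above 0.175 near canister
            m=np.zeros(X.shape[:2],bool); m[180:280,230:320]=True
            K=X[m&(X[...,2]>.180)&(X[...,2]<.21)]; print('knob',len(K),K.mean(0),K.min(0),K.max(0))
        else:
            b=c['img'][295:415,220:340]; b=cv2.resize(b,(600,600),interpolation=cv2.INTER_CUBIC)
            cv2.imwrite('pics/crop1.png',cv2.resize(np.hstack([a,b]),(800,400)))
E
python3 meas.py
```

```text
top
px [318.3  95.6] A 570 bb [312  71  13  51] med [0.846  0.0551 0.1888] ztop 0.1928
px [182.8  86.7] A 386 bb [172  76  23  25] med [0.8556 0.4195 0.1986] ztop 0.2022
px [129.5 121.3] A 71 bb [121 119  17   5] med [0.7969 0.5975 0.0969] ztop 0.1
px [628.8 190.8] A 439 bb [617 181  23  21] med [ 0.5949 -0.7454  0.2357] ztop 0.2409
px [275.6 229.2] A 2801 bb [246 185  60  77] med [0.4837 0.1593 0.1204] ztop 0.1884
px [429.1 210.7] A 78 bb [424 206  11  10] med [ 0.5621 -0.2646  0.0862] ztop 0.091
px [451.6 219.5] A 84 bb [447 214  11  11] med [ 0.5386 -0.3276  0.087 ] ztop 0.0914
px [401.4 229.7] A 71 bb [397 225  10  10] med [ 0.5037 -0.1862  0.0873] ztop 0.0915
px [140.6 233.4] A 121 bb [135 228  13  12] med [0.4663 0.5194 0.129 ] ztop 0.1328
px [433.3 280.2] A 155 bb [431 266   6  30] med [ 0.3723 -0.2906  0.0178] ztop 0.0226
px [211.6 299.8] A 312 bb [206 283  14  38] med [0.2975 0.3137 0.1472] ztop 0.1522
knob 335 [0.4852761  0.15900169 0.18819816] [0.45926757 0.13277944 0.1803651 ] [0.51192025 0.18605484 0.19438635]
scene
px [395.8 138.3] A 60 bb [392 135   9   8] med [0.4704 0.5158 0.1325] ztop 0.1359
px [313.6 151.9] A 187 bb [291 144  38  17] med [0.2916 0.3111 0.1498] ztop 0.154
px [510.3 191.8] A 460 bb [500 179  23  28] med [0.8599 0.4062 0.2   ] ztop 0.2056
px [349.3 218.4] A 2164 bb [319 193  70  49] med [0.5014 0.1435 0.1242] ztop 0.1906
px [463.2 283.5] A 684 bb [435 268  57  33] med [0.8517 0.0542 0.1912] ztop 0.1949
px [288.5 320.5] A 98 bb [284 315  11  12] med [ 0.5097 -0.1904  0.089 ] ztop 0.0935
px [222.7 342. ] A 182 bb [208 332  30  20] med [ 0.3759 -0.2958  0.0204] ztop 0.026
px [291.1 355. ] A 111 bb [286 349  11  13] med [ 0.5635 -0.2675  0.0881] ztop 0.0927
px [268.8 371.3] A 115 bb [264 365  11  14] med [ 0.5412 -0.3289  0.089 ] ztop 0.0927
px [345.5 380.4] A 31 bb [343 378   6   6] med [ 0.722  -0.3006  0.1832] ztop 0.1861
```

View pics/crop1.png

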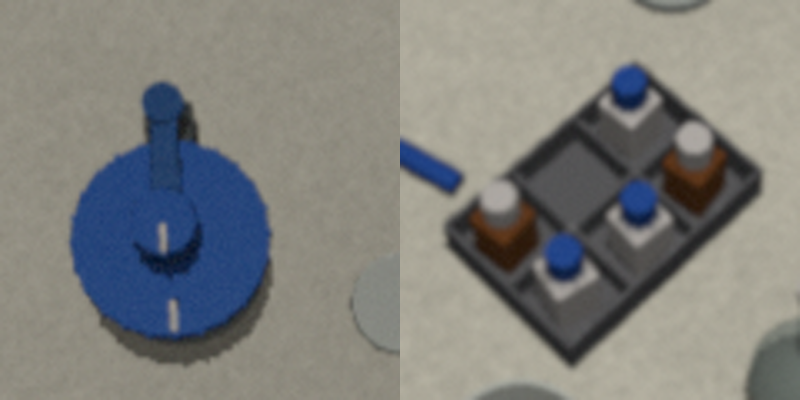

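The crop confirms the targets. On the left is the blue-disc aluminium canister, with its arm pointing to world +x and the white mark pointing straight away from it. On the right is the bin: three blue-capped white bottles, two ambers and one empty cell. Next I'll measure the canister frame.

```bash
cat > can.py <<'E'
from h import *
def circ(P):
    A=np.c_[2*P[:,:2],np.ones(len(P))]; b=(P[:,:2]**2).sum(1); s=np.linalg.lstsq(A,b,rcond=None)[0]; return s[:2],np.sqrt(s[2]+s[:2]@s[:2])
for n in('top','scene'):
    c=cap(n); X=cloud(c); hsv=cv2.cvtColor(c['img'],cv2.COLOR_BGR2HSV)
    m=cv2.inRange(hsv,(105,120,40),(125,255,255))>0
    near=m&(np.hypot(X[...,0]-.49,X[...,1]-.159)<.14)
    k=near&(X[...,2]>.183)&(X[...,2]<.2)
    v,u=np.nonzero(k); 
    cs=cv2.findContours(k.astype(np.uint8),0,1)[0]; q=max(cs,key=cv2.contourArea).reshape(-1,2)
    print(n,'knobtop',circ(plane(c,q,.189)), cv2.minEnclosingCircle(plane(c,q,.189)[:,:2].astype(np.float32)), np.median(X[k][:,2]))
    d=near&(X[...,2]<.135); cs=cv2.findContours(near.astype(np.uint8),0,1)[0]
    P=X[d]; zd=np.median(P[:,2]); print('disc z',zd)
    q=max(cs,key=cv2.contourArea).reshape(-1,2); Q=plane(c,q,zd); 
    Q=Q[(Q[:,0]<.53)]; 
    for _ in range(3):
        ce,ra=circ(Q); Q=Q[abs(np.hypot(*(Q[:,:2]-ce).T)-ra)<.003]
    print('disc',ce,ra,len(Q))
    a=near&(X[...,2]>.135)&(X[...,2]<.155)&(np.hypot(X[...,0]-.485,X[...,1]-.159)>.04)&(X[...,0]>.52)
    v,u=np.nonzero(a); A=plane(c,np.c_[u,v],.147)[:,:2]; 
    mu=A.mean(0); w=np.linalg.svd(A-mu)[2][0]; t=(A-mu)@w; print('arm',len(A),mu,w,np.degrees(np.arctan2(w[1],w[0])),'dir cap->',np.degrees(np.arctan2(*(mu-ce)[::-1])),'ends',mu+w*t.max(),mu+w*t.min())
    # white mark
    w_=cv2.inRange(hsv,(0,0,120),(180,90,255))>0
    for lo,hi in((.11,.135),(.175,.205)):
        mk=w_&(X[...,2]>lo)&(X[...,2]<hi)&(np.hypot(X[...,0]-.485,X[...,1]-.159)<.078)
        v,u=np.nonzero(mk)
        if len(u): print('mark',len(u),plane(c,np.c_[u,v],(lo+hi)/2).mean(0))
E
python3 can.py
```

```text
top knobtop (array([0.48656946, 0.15913133]), np.float64(0.02305635543121295)) ((0.4853215515613556, 0.15959617495536804), 0.027232922613620758) 0.18865332378103605
disc z 0.11949235949786575
disc [0.48246414 0.15917047] 0.07828538477340262 118
arm 259 [0.56563594 0.16545555] [-0.99414915 -0.10801609] -173.79903538010592 dir cap-> 4.321481500456713 ends [0.52473876 0.161012  ] [0.60465829 0.1696954 ]
mark 28 [0.4203414  0.15373981 0.1225    ]
mark 22 [0.47309224 0.15923755 0.19      ]
scene knobtop (array([0.48928343, 0.15713047]), np.float64(0.02379961683655535)) ((0.48879507184028625, 0.1567630022764206), 0.028405705466866493) 0.19134326121251843
disc z 0.12256596232841871
disc [0.49315984 0.15480741] 0.08208369890618296 53
arm 204 [0.5615505  0.16568787] [0.9995569  0.02976596] 1.705716029998419 dir cap-> 9.039587057916611 ends [0.60198809 0.16689207] [0.52214875 0.16451452]
mark 29 [0.42245196 0.1604043  0.1225    ]
mark 42 [0.47365326 0.17075675 0.19      ]
```

```bash
python3 -m inch '0 0 0.1 0'; python3 -m inch '0.1 -0.15 0 -0.0222;0.1 -0.15 0 -0.0222;0.1 -0.15 0 -0.0222;0.1 -0.15 0 -0.0222;0.1 -0.15 0 -0.0222;0.1 -0.15 0 -0.0222;0.1 -0.15 0 -0.0222;0.1 -0.15 0 -0.0222'
```

```text
t: 0.4
tool_pos: [0.1809, 0.6216, 0.2561]
eef_rot: [-0.444, -3.107, 0.015]
ft_force: [0.3, 0.2, -0.6]
gripper_width: 0.0854
grip_force: 0.0
t: 1.2
tool_pos: [0.4046, 0.2894, 0.2615]
eef_rot: [2.03, 2.397, 0.001]
ft_force: [1.5, 0.1, 0.1]
gripper_width: 0.0857
grip_force: 0.0
```

```bash
python3 -m inch '0.034 -0.055 0 -0.0222;0.034 -0.055 0 -0.0222;0.034 -0.055 0 -0.0222;0.034 -0.055 0 -0.0222;0.034 -0.055 0 -0.0222;0.034 -0.055 0 -0.0222;0.034 -0.055 0 -0.0222;0.034 -0.055 0 -0.0222' | tail -5; python3 -m inch '0 0 0 -0.0222;0 0 0 -0.0222;0 0 0 -0.01;0 0 0 0;0 0 0 0'; python3 -c "
from h import *
s=r.get_state();print(s['joint_pos'],s['tool_pos'],s['ft_force'])"
```

```text
tool_pos: [0.4858, 0.1585, 0.2613]
eef_rot: [-2.992, -0.959, -0.0]
ft_force: [-0.5, 0.2, -0.1]
gripper_width: 0.0855
grip_force: 0.0
t: 2.5
tool_pos: [0.4854, 0.1592, 0.2613]
eef_rot: [-3.11, -0.447, -0.0]
ft_force: [0.7, -0.1, 0.4]
gripper_width: 0.0854
grip_force: 0.0
[ 9.46543127e-02 -1.11909241e-01  1.87771906e+00  1.90162025e-05
  1.37574927e+00  1.37980345e+00] [0.48544397 0.15919816 0.26130691] [ 0.69303611 -0.11105028  0.37928299]
```

```bash
python3 -m inch '0.003 -0.002 -0.1 0;0 0 -0.1 0;0 0 -0.06 0;0 0 -0.05 0;0 0 -0.03 0;0 0 -0.013 0;0 0 0 0;0 0 0 0'; python3 -m inch '0 0 0 0;0 0 0 0;0 0 0 0;0 0 0 0;0 0 0 0;0 0 0 0;0 0 0 0;0 0 0 0' 0.3 50
```

```text
t: 3.3
tool_pos: [0.4871, 0.1587, 0.1564]
eef_rot: [3.11, 0.445, 0.003]
ft_force: [-0.4, -0.6, 0.6]
gripper_width: 0.0852
grip_force: 0.0
t: 4.1
tool_pos: [0.4866, 0.1596, 0.1565]
eef_rot: [-3.108, -0.445, -0.002]
ft_force: [-2.4, 4.5, 4.3]
gripper_width: 0.0507
grip_force: 51.5
```

```bash
R='x'; python3 -m inch '0 0 0.0019 0.0222;0 0 0.0019 0.0222;0 0 0.0019 0.0222;0 0 0.0019 0.0222;0 0 0.0019 0.0222;0 0 0.0019 0.0222;0 0 0.0019 0.0222;0 0 0.0019 0.0222';  python3 -m inch '0 0 0.0019 0.0222;0 0 0.0019 0.0222;0 0 0.0019 0.0222;0 0 0.0019 0.0222;0 0 0.0019 0.0222;0 0 0.0019 0.0222;0 0 0 0;0 0 0 0'; python3 -c "
from h import *
s=r.get_state();print(s['joint_pos'],s['tool_pos'],s['ft_force'],s['ft_torque'])"
```

```text
t: 4.9
tool_pos: [0.4869, 0.1593, 0.161]
eef_rot: [-2.397, -2.03, -0.003]
ft_force: [-0.6, 3.0, 2.0]
gripper_width: 0.051
grip_force: 51.3
t: 5.7
tool_pos: [0.4872, 0.1593, 0.1643]
eef_rot: [1.376, 2.822, 0.004]
ft_force: [1.3, 5.5, 4.1]
gripper_width: 0.0508
grip_force: 51.8
[ 9.37834890e-02 -7.33101836e-03  1.96269235e+00  1.42473286e-03
  1.18358611e+00 -5.70337224e-01] [0.48724222 0.15926355 0.16433626] [1.25452303 5.50509031 4.08279638] [ 0.80203683 -0.2605728   0.07665317]
```

```bash
python3 -m inch '0 0 0.0019 0.0222;0 0 0.0019 0.0222;0 0 0.0019 0.0222;0 0 0.0019 0.0222;0 0 0.0019 0.0222;0 0 0.001 0.011;0 0 0 0;0 0 0 0'; python3 - <<'E'
from h import *
s=r.get_state();print(s['joint_pos'][5],s['tool_pos'],s['ft_force'],s['ft_torque'])
p=np.array([.4868,.1588]); post=p+.105*np.array([np.cos(np.radians(4.5)),np.sin(np.radians(4.5))]); print(post)
a0=np.radians(184.5); prev=p
for i in range(1,21):
    a=a0-i*np.radians(6.02); q=post+.105*np.array([np.cos(a),np.sin(a)]); print(i,((q-prev)/.3).round(4),q.round(4)); prev=q
E
python3 -c "
from h import *
c=cap('top'); cv2.imwrite('pics/un.png',cv2.resize(c['img'][150:290,200:360],(640,560),interpolation=2))"
```

```text
t: 6.5
tool_pos: [0.4874, 0.1596, 0.1675]
eef_rot: [0.22, 3.131, 0.004]
ft_force: [3.3, 6.0, 2.7]
gripper_width: 0.0509
grip_force: 51.8
-1.3371382366046103 [0.48741318 0.15958006 0.16745257] [3.27387817 6.04689483 2.69919774] [ 1.09957293 -0.38429242  0.08867716]
[0.59147632 0.16703821]
1 [-0.001   0.0367] [0.4865 0.1698]
2 [0.0029 0.0366] [0.4874 0.1808]
3 [0.0067 0.0361] [0.4894 0.1917]
4 [0.0105 0.0352] [0.4925 0.2022]
5 [0.0141 0.0339] [0.4968 0.2124]
6 [0.0176 0.0323] [0.5021 0.2221]
7 [0.0209 0.0302] [0.5083 0.2312]
8 [0.0239 0.0279] [0.5155 0.2395]
9 [0.0267 0.0252] [0.5235 0.2471]
10 [0.0292 0.0223] [0.5323 0.2538]
11 [0.0314 0.0191] [0.5417 0.2595]
12 [0.0332 0.0157] [0.5517 0.2642]
13 [0.0347 0.0121] [0.5621 0.2678]
14 [0.0358 0.0084] [0.5728 0.2704]
15 [0.0365 0.0046] [0.5838 0.2718]
16 [0.0367 0.0008] [0.5948 0.272 ]
17 [ 0.0366 -0.0031] [0.6058 0.2711]
18 [ 0.0361 -0.0069] [0.6166 0.269 ]
19 [ 0.0352 -0.0107] [0.6272 0.2658]
20 [ 0.0339 -0.0143] [0.6373 0.2615]
```

View pics/un.png

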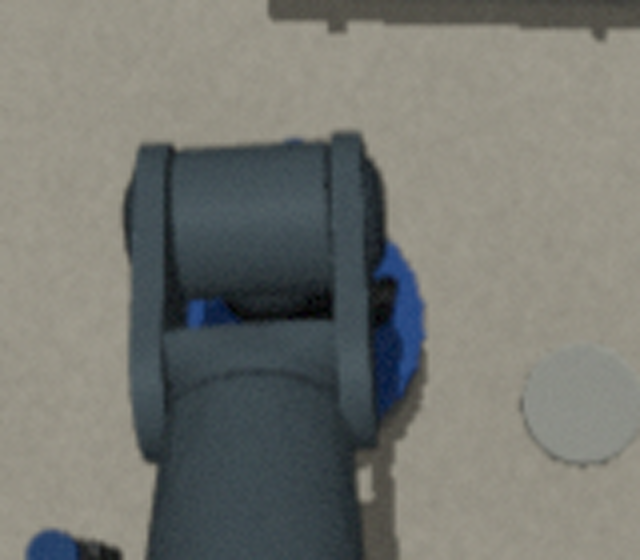

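The wrist hides the cap in this view, but the steady grip width and low torque suggest the cap turned with the gripper. I'll start the swing gently and watch the force.

```bash
python3 -m inch '-0.001 0.0367 0 -0.0167;0.003 0.0366 0 -0.0167;0.0067 0.0361 0 -0.0167;0 0 0 0;0 0 0 0'; python3 -c "
from h import *
s=r.get_state();print(s['tool_pos'],s['ft_force'],s['ft_torque'])"
```

```text
t: 7.05
tool_pos: [0.4897, 0.1912, 0.1673]
eef_rot: [0.703, 3.06, 0.0]
ft_force: [0.3, 1.9, 5.5]
gripper_width: 0.0506
grip_force: 52.1
[0.4897327  0.19119139 0.16732259] [0.31629495 1.87087313 5.52742614] [ 0.27629272 -0.24200297  0.0090084 ]
```

It swings freely, so I'll continue.

```bash
python3 -m inch '0.0105 0.0352 0 -0.0167;0.0141 0.0339 0 -0.0167;0.0176 0.0323 0 -0.0167;0.0209 0.0302 0 -0.0167;0.0239 0.0279 0 -0.0167;0.0267 0.0252 0 -0.0167;0 0 0 0'; python3 -m inch '0.0292 0.0223 0 -0.0167;0.0314 0.0191 0 -0.0167;0.0332 0.0157 0 -0.0167;0.0347 0.0121 0 -0.0167;0.0358 0.0084 0 -0.0167;0.0365 0.0046 0 -0.0167;0 0 0 0';python3 -m inch '0.0367 0.0008 0 -0.0167;0.0366 -0.0031 0 -0.0167;0.0361 -0.0069 0 -0.0167;0.0352 -0.0107 0 -0.0167;0.0339 -0.0143 0 -0.0167;0 0 0 0;0 0 0 0';python3 -c "
from h import *
s=r.get_state();print(s['joint_pos'],s['ft_force'],s['ft_torque'])"
```

```text
t: 7.75
tool_pos: [0.5236, 0.2472, 0.1673]
eef_rot: [-1.619, -2.692, -0.001]
ft_force: [-3.5, 1.3, 8.2]
gripper_width: 0.0506
grip_force: 52.4
t: 8.45
tool_pos: [0.5843, 0.2721, 0.1674]
eef_rot: [-2.373, -2.058, -0.003]
ft_force: [0.0, 5.3, 6.1]
gripper_width: 0.0506
grip_force: 52.2
t: 9.15
tool_pos: [0.6371, 0.2619, 0.1674]
eef_rot: [-2.823, -1.375, -0.003]
ft_force: [-0.8, 4.2, 5.1]
gripper_width: 0.0507
grip_force: 52.6
[0.22511827 0.3893066  1.49858739 0.00189773 1.25220009 0.88894714] [-0.83319012  4.19633878  5.06468356] [ 0.75527203  0.00677797 -0.16487665]
```

```bash
python3 -m inch '0.011 -0.005 0 -0.005;0.005 -0.003 0 0;0 0 0 0;0 0 0 0'; python3 -m inch '0 0 0 0;0 0 0 0;0 0 0 0;0 0 0 0;0 0 0 0;0 0 0 0' 1; python3 -m inch '0 0 0.1 0;0 0 0.1 0;0 0 0.1 0;0 0 0.1 0;-0.15 -0.1 0 0;-0.15 -0.1 0 0;-0.15 -0.1 0 0;-0.15 -0.1 0 0';  python3 - <<'E'
from meas import *
for n in('top','scene'):
    c=cap(n); print(n); blobs(c)
    cv2.imwrite(f'pics/{n}1.png',cv2.resize(c['img'][100:300,200:500] if n=='top' else c['img'][170:420,200:450],None,fx=2.4,fy=2.4,interpolation=2))
E
```

```text
t: 9.55
tool_pos: [0.6381, 0.2615, 0.1672]
eef_rot: [-2.839, -1.331, 0.009]
ft_force: [-14.6, 10.5, 11.0]
gripper_width: 0.051
grip_force: 53.3
t: 10.15
tool_pos: [0.6418, 0.2585, 0.1664]
eef_rot: [2.847, 1.329, -0.0]
ft_force: [-0.2, 0.2, 0.2]
gripper_width: 0.0853
grip_force: 0.0
t: 10.95
tool_pos: [0.4737, 0.147, 0.2864]
eef_rot: [2.846, 1.33, 0.0]
ft_force: [-0.6, -0.4, 0.7]
gripper_width: 0.085
grip_force: 0.0
top
px [318.2  96.3] A 591 bb [312  71  13  55] med [0.8438 0.0553 0.1886] ztop 0.1926
px [183.3  87.6] A 418 bb [172  76  23  27] med [0.8541 0.4181 0.1983] ztop 0.2024
px [129.8 121.3] A 72 bb [121 119  18   5] med [0.7974 0.5971 0.0958] ztop 0.1006
px [236.6 166.9] A 1456 bb [211 148  59  52] med [0.6531 0.2714 0.1306] ztop 0.2003
px [628.6 190.8] A 451 bb [617 181  23  22] med [ 0.5952 -0.7455  0.2351] ztop 0.2408
px [429.3 210.7] A 76 bb [425 206  10  10] med [ 0.5622 -0.2646  0.0859] ztop 0.09
px [451.4 219.6] A 84 bb [446 214  11  11] med [ 0.5389 -0.3272  0.0859] ztop 0.0914
px [401.4 229.7] A 72 bb [397 225  10  10] med [ 0.5036 -0.1857  0.0868] ztop 0.0912
px [14
[... 391 characters left out ...]
099 0.1499] ztop 0.1546
px [510.3 191.8] A 459 bb [500 179  23  28] med [0.86   0.4057 0.1994] ztop 0.2057
px [411.3 212.2] A 2067 bb [379 187  62  48] med [0.6433 0.2428 0.1349] ztop 0.2004
px [463.3 283.4] A 692 bb [435 268  57  33] med [0.8518 0.0547 0.191 ] ztop 0.1953
px [288.4 320.6] A 96 bb [284 315  10  12] med [ 0.5095 -0.1903  0.088 ] ztop 0.0933
px [222.8 342. ] A 183 bb [208 332  30  20] med [ 0.3761 -0.2954  0.0204] ztop 0.025
px [291.1 355. ] A 110 bb [286 349  11  13] med [ 0.5645 -0.2675  0.0886] ztop 0.0925
px [268.9 371.2] A 117 bb [264 365  11  14] med [ 0.5409 -0.3295  0.089 ] ztop 0.0934
px [345.5 380.4] A 31 bb [343 378   6   6] med [ 0.7224 -0.3001  0.1833] ztop 0.1866
```

View pics/top1.png

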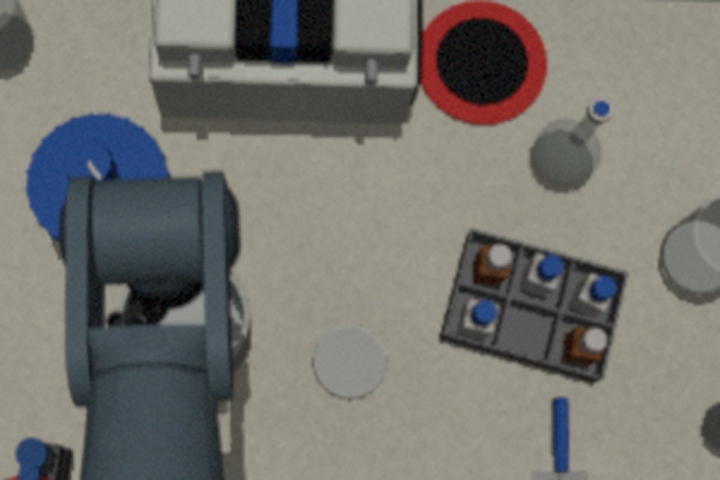

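View pics/scene1.png

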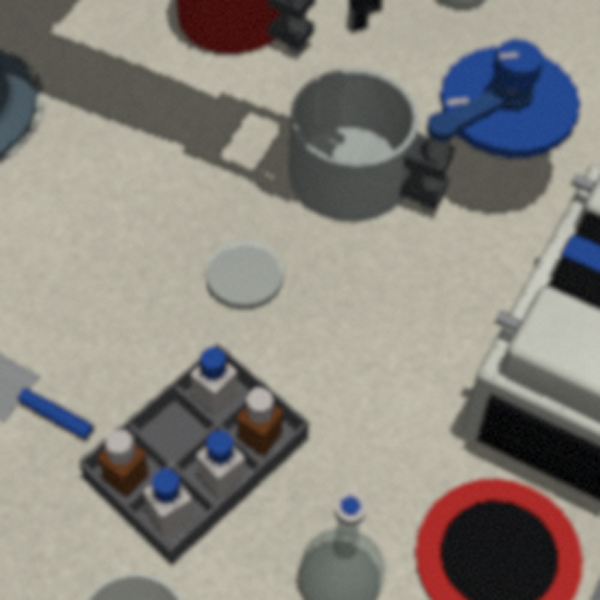

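The cap is fully aside: in the scene crop it is at (510,100), on its swing stop. The canister is open at (350,130). The three blue bottles still stand in the bin at scene crop (213,362), (220,447) and (166,485). Next I'll refine the cap-top centres.

```bash
cat > tops.py <<'E'
from h import *
def tops():
    out=[]
    for n in('top','scene'):
        c=cap(n); X=cloud(c); hsv=cv2.cvtColor(c['img'],cv2.COLOR_BGR2HSV)
        m=cv2.inRange(hsv,(105,110,40),(125,255,255))
        k,l,s,ce=cv2.connectedComponentsWithStats(m); o=[]
        for i in range(1,k):
            P=X[l==i]; md=np.median(P,0)
            if s[i,4]>25 and s[i,4]<260 and .40<md[0]<.65 and -.42<md[1]<.25 and .03<md[2]<.1:
                z=np.percentile(P[:,2],85); T=P[P[:,2]>z-.006]; o.append((T[:,:2].min(0)+T[:,:2].max(0))/2); print(n,ce[i].round(),s[i,4],'z',P[:,2].max().round(3),z.round(3),o[-1].round(4),len(T))
        out.append(o)
    for a in out[0]:
        b=min(out[1],key=lambda q:np.hypot(*(q-a)),default=None)
        if b is not None: print('avg',((a+b)/2).round(4),'diff',(a-b).round(4))
if __name__=='__main__':
    tops(); s=r.get_state(); print(s['tool_pos'],s['joint_pos'].round(2))
E
python3 -m inch '0.019 -0.136 0 -0.008;0.019 -0.136 0 -0.008;0.019 -0.136 0 -0.008;0.019 -0.136 0 -0.008;0.019 -0.136 0 -0.008;0.019 -0.136 0 -0.008;0.019 -0.136 0 -0.008;0.019 -0.136 0 -0.008' 0.6; python3 tops.py
```

```text
t: 11.85
tool_pos: [0.5215, -0.1806, 0.2869]
eef_rot: [3.055, 0.73, 0.001]
ft_force: [0.8, 0.3, 0.0]
gripper_width: 0.0514
grip_force: 0.0
scene [288. 321.] 111 z 0.094 0.092 [ 0.5075 -0.1875] 73
scene [291. 355.] 113 z 0.095 0.091 [ 0.5634 -0.2659] 85
scene [269. 371.] 120 z 1.27 0.092 [ 0.7162 -0.5402] 90
[ 0.5215493  -0.18292013  0.28656935] [-0.54 -0.03  1.75 -0.    1.42  0.56]
```

```bash
sed -i 's/P=X\[l==i\];/P=X[l==i]; P=P[P[:,2]<.12]\n            if len(P)<20: continue\n           /' tops.py; python3 -m inch '-0.048 -0.014 0 0;0 0 -0.15 0;0 0 -0.15 0;0 0 -0.13 0;0 0 -0.1 0;0 0 0 0;0 0 0 0'; python3 tops.py
```

```text
t: 12.65
tool_pos: [0.5071, -0.1826, 0.1282]
eef_rot: [3.054, 0.735, 0.0]
ft_force: [0.9, -0.2, 0.7]
gripper_width: 0.0511
grip_force: 0.0
top [454. 221.] 33 z 0.097 0.089 [ 0.536  -0.3332] 21
scene [288. 323.] 78 z 0.094 0.091 [ 0.5093 -0.1911] 39
scene [291. 355.] 113 z 0.094 0.091 [ 0.5638 -0.2663] 85
scene [269. 371.] 120 z 0.097 0.092 [ 0.5393 -0.3269] 89
avg [ 0.5376 -0.33  ] diff [-0.0032 -0.0062]
[ 0.50816395 -0.18343532  0.13007021] [-0.56  0.1   1.92  0.    1.12  0.54]
```

```bash
python3 -m inch '-0.003 -0.014 0 0;0 0 -0.1 0;0 0 -0.08 0;0 0 -0.053 0;0 0 0 0;0 0 0 0'; python3 -m inch '0 0 0 0;0 0 0 0;0 0 0 0;0 0 0 0;0 0 0 0;0 0 0 0' 0 40; python3 -m inch '0 0 0.02 0;0 0 0.04 0;0 0 0.1 0;0 0 0.15 0;0 0 0.15 0;0 0 0.1 0;0 0 0 0;0 0 0 0'
```

```text
t: 13.35
tool_pos: [0.5064, -0.1876, 0.0589]
eef_rot: [3.053, 0.733, 0.002]
ft_force: [-0.1, -0.1, 0.9]
gripper_width: 0.0512
grip_force: 0.0
t: 13.95
tool_pos: [0.5068, -0.1877, 0.0594]
eef_rot: [3.053, 0.733, 0.003]
ft_force: [-1.2, 0.3, 6.3]
gripper_width: 0.0252
grip_force: 39.3
t: 14.75
tool_pos: [0.5056, -0.1869, 0.2264]
eef_rot: [3.054, 0.734, 0.001]
ft_force: [0.7, 0.9, -0.4]
gripper_width: 0.0249
grip_force: 39.5
```

```bash
python3 -m inch '-0.01 0.08 0 0;-0.02 0.12 0 -0.01;-0.03 0.14 0 -0.01;-0.03 0.15 0 -0.01;-0.03 0.15 0 -0.01;-0.03 0.15 0 -0.01;-0.02 0.15 0 -0.01;-0.015 0.12 0 -0.01'; python3 -m inch '0 0.08 0 -0.005;0 0.02 0 0;0 0 0 0;0 0 0 0'
```

```text
t: 15.55
tool_pos: [0.4478, 0.1332, 0.2233]
eef_rot: [-3.141, -0.047, 0.007]
ft_force: [0.4, 0.4, -0.9]
gripper_width: 0.0252
grip_force: 39.6
t: 15.95
tool_pos: [0.4497, 0.1603, 0.2246]
eef_rot: [3.141, -0.0, -0.003]
ft_force: [-0.4, 0.2, -1.0]
gripper_width: 0.0248
grip_force: 39.6
```

```bash
python3 -m inch '0.004 -0.003 -0.1 0;0 0 -0.12 0;0 0 -0.12 0;0 0 -0.1 0;0 0 -0.06 0;0 0 -0.03 0;0 0 0 0'; python3 -m inch '0 0 -0.01 0;0 0 -0.006 0;0 0 0 0'
```

```text
t: 16.65
tool_pos: [0.4506, 0.1592, 0.0655]
eef_rot: [3.141, -0.002, -0.004]
ft_force: [0.6, -0.3, 0.1]
gripper_width: 0.0245
grip_force: 39.6
t: 16.95
tool_pos: [0.4518, 0.1602, 0.0625]
eef_rot: [-3.141, -0.0, -0.002]
ft_force: [-0.2, 0.5, -1.1]
gripper_width: 0.025
grip_force: 39.6
```

```bash
python3 -m inch '0 0 -0.007 0;0 0 0 0;0 0 0 0'|grep -E 'pos|ft'; python3 -m inch '0 0 0 0;0 0 0 0;0 0 0 0;0 0 0 0;0 0 0 0' 0.5; python3 -m inch '0 0 0.05 0;0 0 0.12 0;0 0 0.16 0;0 0 0.16 0;-0.03 -0.16 0.02 0.01;-0.03 -0.16 0 0.01;0 -0.16 0 0.01;0 -0.16 0 0.01'; python3 tops.py; python3 -c "
from h import *
c=cap('scene'); cv2.imwrite('pics/s2.png',cv2.resize(c['img'][170:420,200:450],None,fx=2.4,fy=2.4,interpolation=2))"
```

```text
tool_pos: [0.4523, 0.1603, 0.0614]
ft_force: [-3.3, -1.0, 8.4]
t: 17.75
tool_pos: [0.4534, 0.1604, 0.0614]
eef_rot: [-3.141, 0.001, -0.007]
ft_force: [2.6, -2.2, 7.3]
gripper_width: 0.0427
grip_force: 0.0
t: 18.55
tool_pos: [0.4327, -0.0331, 0.213]
eef_rot: [3.116, 0.4, 0.002]
ft_force: [0.1, 0.1, -0.4]
gripper_width: 0.0423
grip_force: 0.0
top [429. 211.] 81 z 0.092 0.089 [ 0.5628 -0.2646] 55
top [452. 219.] 89 z 0.093 0.09 [ 0.5387 -0.3276] 59
top [276. 246.] 62 z 0.095 0.092 [0.4497 0.1594] 53
scene [336. 220.] 85 z 0.099 0.095 [0.4522 0.1617] 46
scene [291. 355.] 114 z 0.094 0.091 [ 0.5643 -0.2661] 89
scene [269. 371.] 121 z 0.096 0.093 [ 0.5392 -0.3283] 85
avg [ 0.5636 -0.2653] diff [-0.0015  0.0015]
avg [ 0.5389 -0.328 ] diff [-0.0005  0.0007]
avg [0.451  0.1606] diff [-0.0025 -0.0024]
[ 0.43313795 -0.03619998  0.21298189] [-0.34 -0.27  2.1  -0.    1.31  0.98]
```

View pics/s2.png

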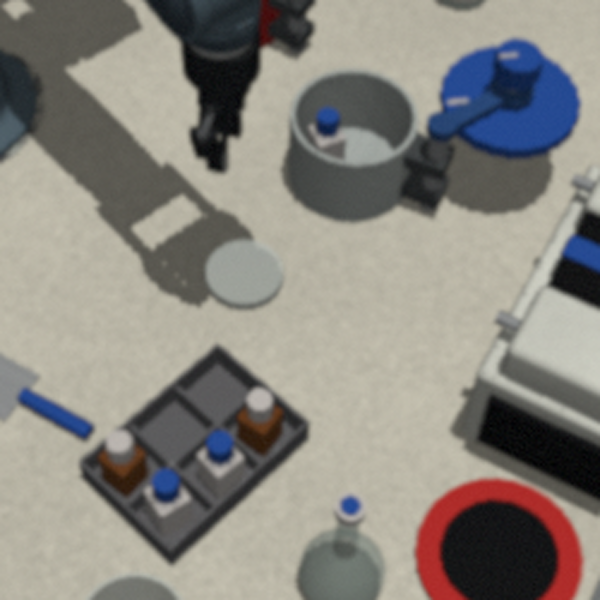

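The first bottle stands inside the canister, at crop (328,118). The other two are unmoved, so I'll go for A at (0.5636,-0.2655).

```bash
python3 -m inch '0.072 -0.127 0 0.0055;0.072 -0.127 0 0.0055;0.072 -0.127 0 0.0055;0.072 -0.127 0 0.0055;0.072 -0.127 0 0.0055;0.072 -0.127 0 0.0055;0 0 0 0;0 0 0 0' 0.6
```

```text
t: 19.5
tool_pos: [0.5633, -0.2594, 0.2117]
eef_rot: [-3.057, -0.715, 0.002]
ft_force: [-0.1, 1.0, -0.1]
gripper_width: 0.0515
grip_force: 0.0
```

```bash
python3 -m inch '0.001 -0.02 -0.05 0;0 0 -0.14 0;0 0 -0.14 0;0 0 -0.09 0;0 0 -0.06 0;0 0 -0.027 0;0 0 0 0;0 0 0 0'; python3 -m inch '0 0 0 0;0 0 0 0;0 0 0 0;0 0 0 0;0 0 0 0;0 0 0 0' 0 40; python3 -m inch '0 0 0.02 0;0 0 0.04 0;0 0 0.1 0;0 0 0.15 0;0 0 0.15 0;0 0 0.1 0;0 0 0 0;0 0 0 0'
```

```text
t: 20.3
tool_pos: [0.5637, -0.2663, 0.0616]
eef_rot: [3.058, 0.715, 0.002]
ft_force: [-0.0, -0.1, 0.9]
gripper_width: 0.0511
grip_force: 0.0
t: 20.9
tool_pos: [0.564, -0.2669, 0.0621]
eef_rot: [3.058, 0.714, 0.002]
ft_force: [-1.1, 1.6, 5.8]
gripper_width: 0.0247
grip_force: 39.4
t: 21.7
tool_pos: [0.5632, -0.2665, 0.2295]
eef_rot: [3.058, 0.714, 0.001]
ft_force: [0.4, -0.1, -2.2]
gripper_width: 0.0247
grip_force: 39.4
```

```bash
python3 -m inch '-0.01 0.08 0 0;-0.02 0.12 0 0.01;-0.02 0.15 0 0.01;-0.03 0.15 0 0.01;-0.03 0.15 0 0.01;-0.03 0.15 0 0.01;-0.02 0.15 0 0.01;-0.02 0.15 0 0.01'; python3 -m inch '-0.01 0.15 0 0.01;0 0.14 0 0.01;0 0.08 0 0.01;0 0.03 0 0;0 0 0 0;0 0 0 0'
```

```text
t: 22.5
tool_pos: [0.5072, 0.0653, 0.2263]
eef_rot: [-2.826, -1.367, 0.005]
ft_force: [0.2, 0.3, -1.1]
gripper_width: 0.0248
grip_force: 39.4
t: 23.1
tool_pos: [0.5058, 0.1826, 0.2276]
eef_rot: [-2.69, -1.623, 0.003]
ft_force: [-0.4, -0.4, -0.2]
gripper_width: 0.0246
grip_force: 39.4
```

```bash
python3 -m inch '-0.002 0.024 0 0;0 0 -0.15 0;0 0 -0.13 0;0 0 -0.12 0;0 0 -0.08 0;0 0 -0.05 0;0 0 0 0;0 0 0 0'; python3 -m inch '0 0 -0.01 0;0 0 0 0;0 0 0 0'
```

```text
t: 23.9
tool_pos: [0.5065, 0.1906, 0.0706]
eef_rot: [2.689, 1.624, 0.002]
ft_force: [-0.8, 1.0, -0.2]
gripper_width: 0.0249
grip_force: 39.5
t: 24.2
tool_pos: [0.5061, 0.1909, 0.0675]
eef_rot: [2.688, 1.625, 0.002]
ft_force: [-0.6, -0.8, -0.8]
gripper_width: 0.0248
grip_force: 39.5
```

```bash
python3 -m inch '0 0 -0.01 0;0 0 -0.003 0;0 0 0 0;0 0 0 0'|grep -E 'pos|ft'; python3 -m inch '0 0 0 0;0 0 0 0;0 0 0 0;0 0 0 0;0 0 0 0' 0.5; python3 -m inch '0 0 0.05 0;0 0 0.12 0;0 0 0.16 0;0 0 0.16 0;-0.03 -0.16 0.02 0.015;-0.03 -0.16 0 0.015;-0.03 -0.16 0 0.015;-0.03 -0.16 0 0.015'; python3 -m inch '0 -0.15 0 0.02;0 -0.15 0 0.02'; python3 tops.py
```

```text
tool_pos: [0.5064, 0.1911, 0.0641]
ft_force: [-1.6, 0.0, 7.2]
t: 25.1
tool_pos: [0.5059, 0.1908, 0.0629]
eef_rot: [2.689, 1.625, 0.001]
ft_force: [0.7, -0.1, 1.6]
gripper_width: 0.0429
grip_force: 0.0
t: 25.9
tool_pos: [0.4688, -0.0026, 0.2167]
eef_rot: [2.331, 2.105, 0.001]
ft_force: [0.9, 0.2, 0.4]
gripper_width: 0.0427
grip_force: 0.0
t: 26.1
tool_pos: [0.4689, -0.0928, 0.2167]
eef_rot: [2.049, 2.381, 0.001]
ft_force: [0.2, -0.1, -0.1]
gripper_width: 0.0428
grip_force: 0.0
top [452. 220.] 89 z 0.094 0.09 [ 0.539  -0.3278] 63
top [266. 226.] 70 z 0.096 0.092 [0.5046 0.1906] 55
top [276. 245.] 67 z 0.099 0.092 [0.4512 0.1593] 58
scene [336. 220.] 86 z 0.104 0.095 [0.4524 0.1595] 51
scene [358. 219.] 84 z 0.101 0.095 [0.5045 0.1907] 51
scene [269. 371.] 120 z 0.096 0.092 [ 0.5392 -0.3285] 90
avg [ 0.5391 -0.3281] diff [-0.0003  0.0007]
avg [0.5045 0.1907] diff [ 0.0001 -0.0002]
avg [0.4518 0.1594] diff [-0.0011 -0.0002]
[ 0.46931146 -0.09538716  0.21677886] [-0.44 -0.15  2.   -0.    1.3  -0.58]
```

```bash
python3 -m inch '0.038 -0.124 0 0.0085;0.038 -0.124 0 0.0085;0.038 -0.124 0 0.0085;0.038 -0.124 0 0.0085;0.038 -0.124 0 0.0085;0.038 -0.124 0 0.0085;0 0 0 0;0 0 0 0' 0.6; python3 -c "
from h import *
c=cap('top'); print(plane(c,[(490,207)],0),plane(c,[(450,146)],.18),plane(c,[(434,165)],0.03))"
```

```text
t: 27.0
tool_pos: [0.538, -0.3139, 0.2157]
eef_rot: [-1.651, -2.672, -0.001]
ft_force: [-0.1, 0.7, -0.1]
gripper_width: 0.0514
grip_force: 0.0
[[ 0.59854127 -0.47186306  0.        ]] [[ 0.71825311 -0.30044877  0.18      ]] [[ 0.71466974 -0.29547612  0.03      ]]
```

```bash
python3 -m inch '0.003 -0.047 0 0;0 0 -0.14 0;0 0 -0.14 0;0 0 -0.1 0;0 0 0 0;0 0 0 0';  python3 -c "
from tops import *
tops()"
```

```text
t: 27.65
tool_pos: [0.5391, -0.3285, 0.1025]
eef_rot: [1.649, 2.674, -0.0]
ft_force: [0.9, -0.6, 0.1]
gripper_width: 0.0512
grip_force: 0.0
top [266. 226.] 68 z 0.096 0.091 [0.5037 0.1911] 57
top [276. 246.] 64 z 0.093 0.091 [0.451  0.1594] 55
scene [336. 220.] 84 z 0.098 0.096 [0.4519 0.1596] 49
scene [358. 219.] 86 z 0.101 0.096 [0.5053 0.1918] 52
scene [269. 372.] 127 z 0.096 0.092 [ 0.5387 -0.3274] 88
avg [0.5045 0.1914] diff [-0.0016 -0.0007]
avg [0.4514 0.1595] diff [-0.001  -0.0002]
```

```bash
python3 -m inch '0 0 -0.08 0;0 0 -0.045 0;0 0 -0.013 0;0 0 0 0;0 0 0 0'; python3 -m inch '0 0 0 0;0 0 0 0;0 0 0 0;0 0 0 0;0 0 0 0;0 0 0 0' 0 40; python3 -m inch '0 0 0.02 0;0 0 0.04 0;0 0 0.1 0;0 0 0.15 0;0 0 0.15 0;0 0 0.1 0;0 0 0 0;0 0 0 0'
```

```text
t: 28.25
tool_pos: [0.5394, -0.329, 0.0614]
eef_rot: [1.649, 2.672, -0.0]
ft_force: [0.1, -0.1, 0.3]
gripper_width: 0.0515
grip_force: 0.0
t: 28.85
tool_pos: [0.5394, -0.3289, 0.0612]
eef_rot: [1.649, 2.672, -0.0]
ft_force: [-0.1, 0.5, 6.1]
gripper_width: 0.0248
grip_force: 39.3
t: 29.65
tool_pos: [0.5388, -0.3284, 0.2289]
eef_rot: [1.649, 2.673, -0.0]
ft_force: [-0.3, 1.0, -2.0]
gripper_width: 0.0249
grip_force: 39.4
```

```bash
python3 -m inch '-0.01 0.08 0 0;-0.01 0.12 0 0.002;-0.01 0.15 0 0.002;-0.02 0.15 0 0.002;-0.02 0.15 0 0.002;-0.02 0.15 0 0.002;-0.01 0.15 0 0;-0.01 0.15 0 0'; python3 -m inch '-0.003 0.15 0 0;0 0.14 0 0;0 0.08 0 0;0 0.045 0 0;0 0 0 0;0 0 0 0'
```

```text
t: 30.45
tool_pos: [0.5039, 0.0035, 0.2258]
eef_rot: [-1.563, -2.72, 0.002]
ft_force: [1.1, 0.2, -1.0]
gripper_width: 0.0248
grip_force: 39.4
t: 31.05
tool_pos: [0.5046, 0.1253, 0.2274]
eef_rot: [-1.565, -2.723, 0.002]
ft_force: [0.0, -0.5, -0.1]
gripper_width: 0.0245
grip_force: 39.4
```

```bash
python3 -m inch '0.001 0.008 0 0;0 0 -0.15 0;0 0 -0.13 0;0 0 -0.12 0;0 0 -0.08 0;0 0 -0.05 0;0 0 0 0;0 0 0 0'; python3 -m inch '0 0 -0.01 0;0 0 -0.01 0;0 0 -0.003 0;0 0 0 0;0 0 0 0'|grep -E 'pos|ft|wid'
```

```text
t: 31.85
tool_pos: [0.5062, 0.128, 0.0703]
eef_rot: [1.565, 2.722, 0.001]
ft_force: [0.4, -0.1, -0.4]
gripper_width: 0.0249
grip_force: 39.5
tool_pos: [0.5059, 0.1285, 0.0632]
ft_force: [-0.4, 0.4, 3.9]
gripper_width: 0.0243
```

```bash
python3 -m inch '0 0 0 0;0 0 0 0;0 0 0 0;0 0 0 0;0 0 0 0' 0.5; python3 -m inch '0 0 0.05 0;0 0 0.12 0;0 0 0.16 0;0 0 0.16 0;0 0 0.15 0;0 0 0.03 0;0 0 0 0'; python3 -m inch '0 -0.16 0 -0.022;0 -0.16 0 -0.022;0 -0.16 0 -0.022;0 0 0 -0.022;0 0 0 -0.022;0 0 0 -0.022;0 0 0 -0.022;0 0 0 -0.022' 1; python3 tops.py; python3 -c "
from h import *
c=cap('scene'); d=cap('top')
cv2.imwrite('pics/s3.png',np.hstack([cv2.resize(c['img'][170:420,200:450],(400,400),interpolation=2),cv2.resize(d['img'][140:290,200:350],(400,400),interpolation=2)]))"
```

```text
t: 32.85
tool_pos: [0.5052, 0.1285, 0.0624]
eef_rot: [-1.565, -2.724, -0.0]
ft_force: [-0.4, 0.6, 3.1]
gripper_width: 0.0427
grip_force: 0.0
t: 33.55
tool_pos: [0.5063, 0.1284, 0.2664]
eef_rot: [1.562, 2.72, 0.004]
ft_force: [-0.1, 0.5, -0.9]
gripper_width: 0.0425
grip_force: 0.0
t: 34.35
tool_pos: [0.5039, -0.0154, 0.2607]
eef_rot: [-2.764, -1.486, 0.006]
ft_force: [0.2, -1.1, 0.2]
gripper_width: 0.0853
grip_force: 0.0
top [266. 226.] 69 z 0.096 0.093 [0.5049 0.1908] 54
top [288. 227.] 66 z 0.096 0.092 [0.5035 0.1286] 54
top [276. 246.] 66 z 0.095 0.092 [0.4512 0.1595] 53
scene [358. 219.] 84 z 0.098 0.095 [0.5054 0.1921] 53
scene [348. 233.] 48 z 0.098 0.095 [0.5061 0.1292] 46
avg [0.5051 0.1914] diff [-0.0005 -0.0013]
avg [0.5048 0.1289] diff [-0.0026 -0.0006]
avg [0.4786 0.1443] diff [-0.0549  0.0303]
[ 0.50408388 -0.01538864  0.2610177 ] [-0.26 -0.13  1.89 -0.    1.38  0.32]
```

View pics/s3.png

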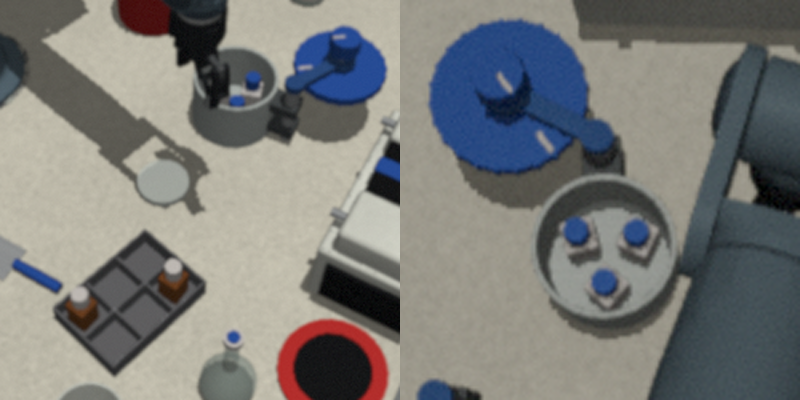

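All three bottles stand upright inside the canister (right half: (577,232), (637,234), (604,282)), and the bin holds only the two ambers. Now back to the knob.

```bash
python3 -m inch '0.0558 0.1154 0 -0.0023;0.0558 0.1154 0 -0.0023;0.0558 0.1154 0 -0.0023;0.0558 0.1154 0 -0.0023;0.0558 0.1154 0 -0.0023;0.0558 0.1154 0 -0.0023;0.0558 0.1154 0 -0.0023;0.0558 0.1154 0 -0.0023' 1; python3 -m inch '0 0 0 0;0 0 0 0'
```

```text
t: 35.35
tool_pos: [0.6393, 0.2628, 0.2623]
eef_rot: [-2.843, -1.337, 0.003]
ft_force: [0.1, -0.1, 1.3]
gripper_width: 0.0855
grip_force: 0.0
t: 35.55
tool_pos: [0.6388, 0.2618, 0.262]
eef_rot: [-2.842, -1.338, 0.004]
ft_force: [-0.3, 0.3, -0.0]
gripper_width: 0.0855
grip_force: 0.0
```

```bash
python3 -m inch '-0.002 -0.001 -0.1 0;0 0 -0.1 0;0 0 -0.06 0;0 0 -0.036 0;0 0 -0.02 0;0 0 0 0;0 0 0 0'; python3 -m inch '0 0 0 0;0 0 0 0;0 0 0 0;0 0 0 0;0 0 0 0;0 0 0 0' 0.3 50; python3 -c "
from h import *
s=r.get_state();print(s['joint_pos'],s['ft_force'],s['ft_torque'])"
```

```text
t: 36.25
tool_pos: [0.6394, 0.2612, 0.1701]
eef_rot: [2.844, 1.334, 0.003]
ft_force: [0.1, -0.6, 0.1]
gripper_width: 0.0853
grip_force: 0.0
t: 36.85
tool_pos: [0.6378, 0.2624, 0.1702]
eef_rot: [-2.842, -1.334, 0.001]
ft_force: [-5.9, 2.5, 6.0]
gripper_width: 0.0506
grip_force: 51.7
[0.22552784 0.38959654 1.49279795 0.00211173 1.2600134  0.91779649] [-5.94556854  2.45686255  6.03270372] [ 0.30680527  0.87234562 -0.05171865]
```

```bash
python3 -m inch '-0.0339 0.0143 0 0.0167;-0.0352 0.0107 0 0.0167;-0.0361 0.0069 0 0.0167;-0.0366 0.0031 0 0.0167;-0.0367 -0.0008 0 0.0167;0 0 0 0'; python3 -m inch '-0.0365 -0.0046 0 0.0167;-0.0358 -0.0084 0 0.0167;-0.0347 -0.0121 0 0.0167;-0.0332 -0.0157 0 0.0167;-0.0314 -0.0191 0 0.0167;-0.0292 -0.0223 0 0.0167;0 0 0 0'; python3 -m inch '-0.0267 -0.0252 0 0.0167;-0.0239 -0.0279 0 0.0167;-0.0209 -0.0302 0 0.0167;-0.0176 -0.0323 0 0.0167;-0.0141 -0.0339 0 0.0167;-0.0105 -0.0352 0 0.0167;0 0 0 0'
```

```text
t: 37.45
tool_pos: [0.585, 0.2726, 0.1704]
eef_rot: [-2.4, -2.027, -0.005]
ft_force: [-0.7, 4.6, 4.0]
gripper_width: 0.0506
grip_force: 52.1
t: 38.15
tool_pos: [0.5242, 0.2479, 0.1702]
eef_rot: [-1.656, -2.668, -0.004]
ft_force: [-4.5, 6.3, 7.5]
gripper_width: 0.051
grip_force: 52.5
t: 38.85
tool_pos: [0.4899, 0.1911, 0.1701]
eef_rot: [-0.749, -3.048, -0.0]
ft_force: [-10.1, 2.4, 10.2]
gripper_width: 0.0509
grip_force: 53.0
```

```bash
python3 -m inch '-0.0077 -0.0361 0 0.0167;-0.003 -0.0366 0 0.0167;0.001 -0.0367 0 0.0167;0 0 0 0;0 0 0 0'; python3 -c "
from h import *
s=r.get_state();print(s['joint_pos'],s['ft_force'],s['ft_torque'])"
```

```text
t: 39.35
tool_pos: [0.4875, 0.1596, 0.1701]
eef_rot: [-0.265, -3.128, -0.005]
ft_force: [-7.7, 6.5, 9.7]
gripper_width: 0.0507
grip_force: 53.2
[ 0.09339982 -0.01173015  1.95557854  0.00370206  1.19914365 -1.31004778] [-7.7486258   6.48914299  9.6708306 ] [1.0827119  1.15443009 0.0840243 ]
```

```bash
python3 -m inch '0 0 -0.0019 -0.0222;0 0 -0.0019 -0.0222;0 0 -0.0019 -0.0222;0 0 -0.0019 -0.0222;0 0 -0.0019 -0.0222;0 0 -0.0019 -0.0222;0 0 -0.0019 -0.0222;0 0 -0.0019 -0.0222'; python3 -m inch '0 0 -0.0019 -0.0222;0 0 -0.0019 -0.0222;0 0 -0.0019 -0.0222;0 0 -0.0019 -0.0222;0 0 -0.0019 -0.0222;0 0 -0.0019 -0.0222;0 0 -0.0019 -0.0222;0 0 -0.0019 -0.0222'; python3 -c "
from h import *
s=r.get_state();print(s['joint_pos'],s['ft_force'],s['ft_torque'])"
```

```text
t: 40.15
tool_pos: [0.4875, 0.1596, 0.1656]
eef_rot: [-1.887, -2.508, -0.001]
ft_force: [-8.4, 4.9, 10.7]
gripper_width: 0.0511
grip_force: 53.4
t: 40.95
tool_pos: [0.4875, 0.1596, 0.1612]
eef_rot: [-2.929, -1.13, 0.002]
ft_force: [-9.6, 4.8, 11.4]
gripper_width: 0.0509
grip_force: 53.5
[9.37945593e-02 7.74049907e-05 1.96161857e+00 2.53106349e-03
 1.18158612e+00 9.27428442e-01] [-9.64056861  4.80226537 11.44217669] [0.71460697 1.24272807 0.08742575]
```

```bash
python3 -m inch '0 0 -0.0019 -0.0222;0 0 -0.0019 -0.0222;0 0 -0.0019 -0.0222;0 0 0 -0.01;0 0 0 0;0 0 0 0'; python3 -c "
from h import *
s=r.get_state();print(s['joint_pos'][5],s['ft_force'],s['ft_torque'])"; python3 -m inch '0 0 0 -0.01;0 0 0 -0.01;0 0 0 0;0 0 0 0';python3 -c "
from h import *
s=r.get_state();print(s['joint_pos'][5],s['ft_force'],s['ft_torque'])"
```

```text
t: 41.55
tool_pos: [0.4873, 0.16, 0.1593]
eef_rot: [-3.112, -0.411, 0.003]
ft_force: [-7.9, 7.4, 10.8]
gripper_width: 0.0509
grip_force: 53.5
1.4012324009769523 [-7.91720955  7.39040228 10.75857757] [0.99027918 1.24104449 0.74974498]
t: 41.95
tool_pos: [0.4851, 0.1617, 0.1591]
eef_rot: [-3.128, -0.219, 0.012]
ft_force: [-16.3, 13.4, 16.4]
gripper_width: 0.0507
grip_force: 54.4
1.525031422541907 [-16.26585745  13.41863956  16.36217238] [2.30545089 2.66641157 1.488271  ]
```

The torque climbed from 0.09 to 1.49 N m, so the cap is at its stop. I'll release, clear away and check.

```bash
python3 -m inch '0 0 0 0;0 0 0 0;0 0 0 0;0 0 0 0;0 0 0 0;0 0 0 0' 1; python3 -m inch '0 0 0.1 0;0 0 0.12 0;0 0 0.12 0;0 -0.15 0 0;0 -0.15 0 0;0 -0.15 0 0;0 -0.15 0 0;0 -0.15 0 0'; python3 -m inch '0 -0.15 0 0;0 -0.15 0 0;0 0 0 0'; python3 can.py; python3 -c "
from h import *
c=cap('scene'); d=cap('top')
cv2.imwrite('pics/s4.png',np.hstack([cv2.resize(c['img'],(533,400)),cv2.resize(d['img'][165:285,235:315],(267,400),interpolation=2)]))"
```

```text
t: 42.55
tool_pos: [0.4879, 0.1582, 0.1577]
eef_rot: [3.134, 0.214, -0.0]
ft_force: [-0.9, 0.2, 0.4]
gripper_width: 0.0857
grip_force: 0.0
t: 43.35
tool_pos: [0.4875, -0.0684, 0.2599]
eef_rot: [3.134, 0.215, 0.001]
ft_force: [1.0, -0.9, 0.3]
gripper_width: 0.0853
grip_force: 0.0
t: 43.65
tool_pos: [0.4874, -0.1611, 0.2599]
eef_rot: [3.134, 0.205, -0.0]
ft_force: [0.1, 0.6, -0.1]
gripper_width: 0.0853
grip_force: 0.0
top knobtop (array([0.48686085, 0.15923299]), np.float64(0.023064147799652355)) ((0.48505204916000366, 0.1592145562171936), 0.02769436128437519) 0.18815709259251567
disc z 0.11946293782584817
disc [0.48266574 0.15957532] 0.07820963867680544 119
arm 260 [0.56498243 0.16555747] [-0.99528605 -0.09698286] -174.43454336999594 dir cap-> 4.156515608747956 ends [0.5233204  0.16149783] [0.60468555 0.16942623]
mark 29 [0.4209982  0.15538839 0.1225    ]
mark 26 [0.47230291 0.15968116 0.19      ]
scene knobtop (array([0.48921156, 0.15735382]), np.float64(0.023614394292559633)) ((0.48893454670906067, 0.1568690985441208), 0.0284466240555048) 0.19087145321866175
disc z 0.12243377211889331
disc [0.49247809 0.15515527] 0.08144986957599502 57
arm 216 [0.56404997 0.16591129] [0.99958523 0.0287987 ] 1.6502723050110575 dir cap-> 8.546607390784544 ends [0.60339499 0.16704484] [0.52213314 0.16470363]
mark 31 [0.42092394 0.16114328 0.1225    ]
mark 42 [0.47474454 0.17129697 0.19      ]
```

View pics/s4.png

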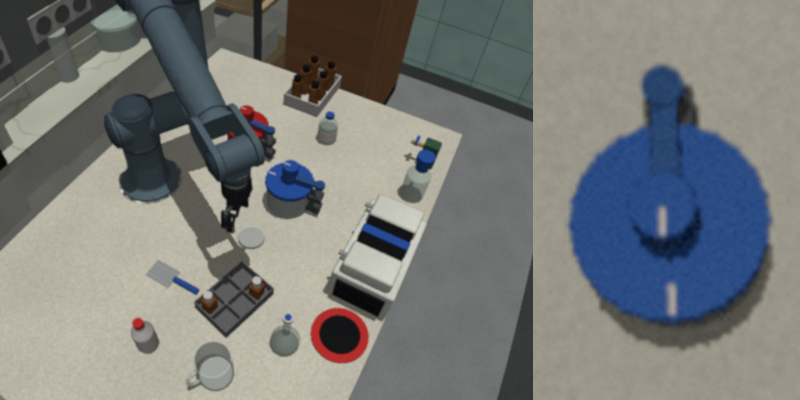

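The final view shows the cap closed over the canister at (290,180), with the mark and knob height back at their starting values (within noise, on the tighter side). The bin holds only the two ambers, and the glassware is standing. I'm handing it in.

```bash
python3 -c "
from cell import r
print(r.close_job())"
```

```text
the job is handed in; nothing more can be done
None
```

The job is done and handed in: all three blue-capped bottles are inside the canister below the rim, its cap is swung back and screwed fully home, the two amber bottles are still in the bin, and no other glassware was knocked over.

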